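# Fetch the recliner knob from behind the tins

### The arm

A 7-joint arm with a two-finger parallel gripper is mounted at the origin on the work surface. World frame = base frame: x ahead of the robot, y to its left, z up, the work surface at z = 0. Lengths are in m, angles in degrees, forces in N, time in s.
With the tool pointing down it reaches from about 0.35 to 0.9 m from the base axis. Payload 8.1 kg.
Tool frame: the origin (TCP) lies on the mounting face of the last link; the fingertips stand arm.finger_overhang ahead of it and the grasp point (between the pads) lies 159 mm ahead of it (arm.finger_overhang is the distance from the TCP to the fingertips, in m); x points along the fingers, y is the direction in which the jaws open and shut, and the axes are right-handed (so a half turn about x gives the same grasp; the last joint's range is limited). The gripper opens to 92 mm and grips with 3 to 60 N. Pads are 19 mm wide; open, the fingers measure 130 mm over their backs; the gripper's body (75 mm by 190 mm) begins 47 mm behind the grasp point.
Start: joints at [63.163, 24.895, 1.432, 90.138, -0.665, 64.973, -4.303], TCP at [0.224, -0.584, 0.405] pointing down, gripper open.
Joint ranges: [-149.89, 149.89], [-25.12, 119.58], [-72.63, 75.52], [4.76, 147.25], [-75.54, 255.54], [6.69, 114.76], [-157.13, 157.13]. Speed limits (degrees/s): [127.2, 127.2, 172.46, 172.46, 180, 180, 180].

### API

Orientations are given as a 3x3 rotation matrix whose columns are the frame's x, y, z axes.
In Python, from plant import arm, viewer gives the robot as it stands. The module is installed in compiled form; this text tells all that it offers.
- The arm moves only by the tool send_rows, never from a script. Its argument "series" is a list of rows, each a list of 3 entries, a list of its own where there are three numbers: the closure, from 0 (fully open) to 1 (shut), then the shift along the tool's x, y, z in m, then the turn, a rotation vector about the tool's x, y, z in rad. A call has 1 to 10 rows; each row shifts and turns the commanded pose from where the row before left it, along the tool's axes as they then stand; what a row does not reach is not made up. A row lasts 1/10 s, in which the tool goes at most 50 mm and 8.59 degrees, less where a joint would pass 70% of its speed; a pose out of reach is approached as far as the arm can. A call with a gripper value outside its range is refused whole. The fingers move at their own pace and stop on an object; the grip force is fixed at half the most. Time passes only in rows, so rows that do not move let the fingers close. It gives the time, the measured TCP pose, the force and the opening at its end, in the units of the state.
- arm.observe(): the state, without advancing time (a new reading comes with each control period).
- viewer.read_camera(name): name is "side" or "top"; returns a dict with "color" (400x640x3 uint8, blue, green, red), "fx", "fy", "cx", "cy" (pixels), "k1" (the pictures are not rectified: a ray, as slopes to the right and down, at radius r is drawn at 1 + k1 r^2 times it, then the intrinsics apply), "R" (3x3) and "t" (3): a world point X has camera coordinates R X + t. Camera axes: x right, y down, z forward; pixel columns grow to the right and rows downward; lengths in m; the calibration is good to about 2 mm. A picture is of the moment at which its call begins. There is no depth.
- arm.finish_job(): hands the job in, once; it reports no verdict.
The state is a dict: "time": time; "joints": joint angles; "dq": joint speeds; "tau": joint torques, N m; "tcp_pos": TCP position; "tool_rot": TCP orientation; "contact_force": force on the tool from outside, world axes, zero at the start; "moment": the same for the moment, N m; "finger_gap": finger opening in m.
Only numpy, scipy, OpenCV 4.12 (cv2) and the standard library are available. Lean on these libraries where they do the work, as an engineer would, in place of code of your own. Each camera call takes 0.05 s, during which the arm holds its last target. There are 200 camera calls.

### The job

Move the three tins from the stock board to stand upright, wholly on the dark rubber mat, without moving the black recliner knob behind them; once all three are there, fetch the knob and seat it fully over the brass hub of the steel side plate. Only then put the tins back on the board, each upright and centred on the place of its own colour (they may stand on the wrong ones now). Knock nothing over and leave the jar alone.

Things in the scene. Friction and masses are not known exactly. Their poses are not given: they have to be found in the camera images.
- tin_red: loose red metal tin with a steel rim, a closed upright cylinder 56 mm in diameter and 90 mm tall, 0.2 to 0.4 kg; origin at the centre of its underside, z up along its axis. At the start it stands on one of the three coloured places, not necessarily its own.
- tin_yellow: loose yellow metal tin with a steel rim, a closed upright cylinder 56 mm in diameter and 90 mm tall, 0.2 to 0.4 kg; origin at the centre of its underside, z up along its axis. At the start it stands on one of the three coloured places, not necessarily its own.
- tin_blue: loose blue metal tin with a steel rim, a closed upright cylinder 56 mm in diameter and 90 mm tall, 0.2 to 0.4 kg; origin at the centre of its underside, z up along its axis. At the start it stands on one of the three coloured places, not necessarily its own.
- place_red: fixed flat red rectangle on the wooden stock board: 66 mm along its own x, 84 mm along its own y, 2 mm thick; origin at the centre of its underside, 12 mm above the bench (top face 14 mm above the bench). The three places lie side by side in a row along their own y, centres 95 mm apart, in any order; x points across the row, away from the robot.
- place_yellow: fixed flat yellow rectangle on the wooden stock board: 66 mm along its own x, 84 mm along its own y, 2 mm thick; origin at the centre of its underside, 12 mm above the bench (top face 14 mm above the bench). The three places lie side by side in a row along their own y, centres 95 mm apart, in any order; x points across the row, away from the robot.
- place_blue: fixed flat blue rectangle on the wooden stock board: 66 mm along its own x, 84 mm along its own y, 2 mm thick; origin at the centre of its underside, 12 mm above the bench (top face 14 mm above the bench). The three places lie side by side in a row along their own y, centres 95 mm apart, in any order; x points across the row, away from the robot.
- knob: loose black handwheel knob of a seat recliner, with an orange dot on top: a round cap 58 mm in diameter and 36 mm tall, hollow from below (bore 46 mm wide, 28 mm deep), about 0.12 kg; origin at the centre of its underside, z up. At the start it stands on the bare wood of the stock board (12 mm above the bench), close behind the row of tins (on the side away from the robot, gap 7 to 30 mm), too close for most grippers until they are cleared.
- side_plate: fixed steel seat side plate lying flat on the bench, 150 mm along x, 130 mm along y, 10 mm thick, with four black bolt holes; origin at the centre of its underside. At its centre a brass hub, 26 mm in diameter, rises 14 mm above the plate (top 24 mm above the bench); the knob goes over it and rests with its rim on the plate.
- mat: fixed dark rubber mat on the bench, 200 mm square, 4 mm thick, the side area with room for the three tins; origin at the centre of its underside.
- jar: bystander: loose glass jar with a green lid, 56 mm in diameter, 85 mm tall, origin at the centre of its underside; it stands beyond the mat or beyond the side plate and is to be left alone.
There are look-alikes about, which are no part of the job. There is more than one size of the tin_yellow; the one meant has the size given above. There is more than one size of the tin_red; the job needs the smaller.

How it is judged:
By the outcome, as a careful person would: the job done as asked, in the order asked, and still so for the second after the job is handed in, with the robot touching nothing.
It also fails if it takes over 131 s, if anything falls off the work surface, if the arm or the gripper's body presses on something with over 40 N, if the wrist force passes 120 N, or if a joint passes its speed limit or range.

## Working session

There is one attempt and no reset: what is moved stays moved. The work goes in short steps, Python scripts to look and compute and a tool call to move; the robot and the scene stay as the last step left them, time stands still between calls to the robot, and variables do not carry over. Pictures are saved under pics/ and viewed, about 12 in all and at most 16, crops included, and the job is handed in when it is done.

Besides the shell and the picture viewer there is one more tool, called as name([rows], argument=value, ...), one row to a line, values as JSON. send_rows: Moves the arm, as the interface text tells. Its arguments: {"type":"object","properties":{"series":{"type":"array","items":{"type":"array"}}},"required":["series"]}

```bash
mkdir -p pics; cat > h.py <<'E'
import numpy as np, cv2
from plant import arm, viewer
def grab(n,f=None):
    c=viewer.read_camera(n)
    if f: cv2.imwrite('pics/'+f,c['color'])
    return c
def KD(c): return np.array([[c['fx'],0,c['cx']],[0,c['fy'],c['cy']],[0,0,1.]]),np.array([c['k1'],0,0,0.])
def w(c,uv,z):
    "pixel -> world point on plane z"
    K,D=KD(c); p=cv2.undistortPoints(np.array(uv,float).reshape(-1,1,2),K,D).reshape(-1,2)
    R=np.array(c['R']);t=np.array(c['t']);o=-R.T@t
    d=np.c_[p,np.ones(len(p))]@R
    return o+d*((z-o[2])/d[:,2])[:,None]
def px(c,X):
    K,D=KD(c); return cv2.projectPoints(np.array(X,float).reshape(-1,1,3),cv2.Rodrigues(np.array(c['R']))[0],np.array(c['t']),K,D)[0].reshape(-1,2)
E
python3 - <<'E'
from h import *
np.set_printoptions(precision=4,suppress=True)
for n in('top','side'):
    c=grab(n,n+'0.png'); print(n,c['fx'],c['k1'],-np.array(c['R']).T@np.array(c['t']),np.array(c['R'])[2])
s=arm.observe();print(s['tcp_pos'],s['tool_rot'],s['time'],arm.finger_overhang,s['finger_gap'],s['contact_force'])
E
```

```text
top 419.5267754969326 -0.04455998137481409 [0.4181 0.0107 0.9617] [ 0.1272 -0.0083 -0.9918]
side 370.29500682545114 -0.0024635814543742707 [0.0507 0.611  0.5709] [ 0.5214 -0.6345 -0.5706]
[ 0.2235 -0.5835  0.404 ] [[-0.0006  0.3577 -0.9339]
 [ 0.0013 -0.9339 -0.3577]
 [-1.     -0.0014  0.0001]] 0.1 0.178 0.09183182145179608 [-0.2779  0.7294 -0.2372]
```

View pics/top0.png

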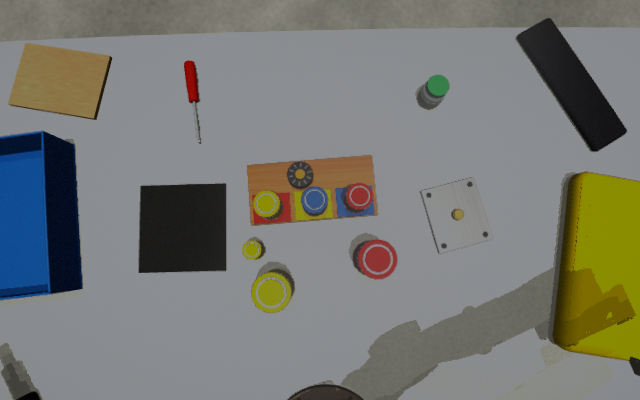

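View pics/side0.png

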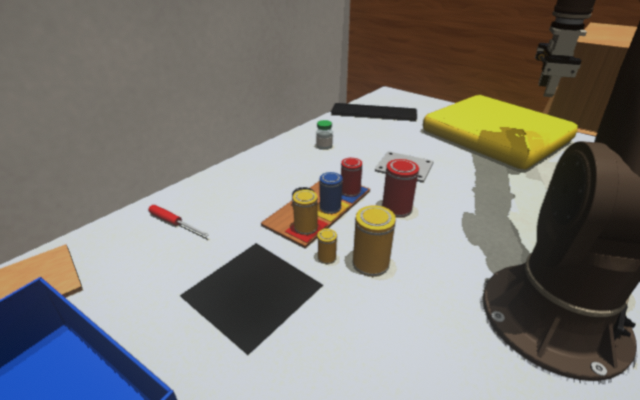

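Top view: candidate yellow tins are at (267,205), (252,249) and (271,292). Red tins are at (358,196) and (376,258), and the only blue one is at (314,200). The ones standing on the places are the likely targets. The mat is at (183,227), the hub at (457,214), the knob at (300,174) and the jar at (434,90). Next I'll measure sizes and confirm in a crop.

```bash
cat >> h.py <<'E'
from scipy.optimize import least_squares
A=np.linspace(0,2*np.pi,60)
def cyl(x,y,z0,h,r): return np.array([[x+r*np.cos(a),y+r*np.sin(a),z] for z in(z0,z0+h) for a in A])
def mask(c,lo,hi,box,k=3):
    m=cv2.inRange(cv2.cvtColor(c['color'],cv2.COLOR_BGR2HSV),np.array(lo),np.array(hi))
    o=np.zeros_like(m);x0,y0,x1,y1=box;o[y0:y1,x0:x1]=m[y0:y1,x0:x1]
    n,l,s,_=cv2.connectedComponentsWithStats(o); i=1+np.argmax(s[1:,4]); return (l==i).astype(np.uint8)
def hullof(m): return cv2.convexHull(max(cv2.findContours(m,0,cv2.CHAIN_APPROX_NONE)[0],key=len)).reshape(-1,2)
def cen(h):
    M=cv2.moments(h.astype(np.float32));return np.array([M['m10'],M['m01']])/M['m00'],M['m00']
def fitcyl(c,h,z0,H,r=None):
    "fit x,y (and r) so that the silhouette hull matches"
    q,a=cen(h)
    def f(p):
        g=cv2.convexHull(px(c,cyl(p[0],p[1],z0,H,p[2] if r is None else r)).astype(np.float32)).reshape(-1,2)
        qq,aa=cen(g); e=list(qq-q)
        return e+[np.sqrt(aa)-np.sqrt(a)] if r is None else e
    g=w(c,[q],z0+H/2)[0]
    return least_squares(f,[g[0],g[1]]+([.028] if r is None else []),x_scale=.01,diff_step=1e-4).x
Y=((20,120,60),(35,255,255));B=((105,120,50),(130,255,255));RD=((0,150,60),(8,255,255))
E
python3 - <<'E'
from h import *
np.set_printoptions(precision=4,suppress=True)
c=grab('top');s=grab('side')
for n,C,b,z,H in[('y',Y,(247,185,285,219),.014,.09),('b',B,(296,180,332,217),.014,.09),('r',RD,(340,180,376,211),.014,.09),('ysmall',Y,(235,235,265,263),0,.05),('ybig',Y,(245,265,300,318),0,.13),('rbig',RD,(350,235,400,283),0,.13)]:
    h=hullof(mask(c,*C,b)); print(n,h.min(0),h.max(0),'fit',fitcyl(c,h,z,H))
for n,C,b in[('y',Y,(285,185,322,240)),('b',B,(315,168,345,215)),('r',RD,(338,153,365,195))]:
    h=hullof(mask(s,*C,b)); print('side',n,h.min(0),h.max(0),fitcyl(s,h,.014,.09))
h=hullof(mask(c,(0,0,0),(180,255,60),(130,175,236,280)));r=cv2.minAreaRect(h);print('mat',r,w(c,cv2.boxPoints(r),.004)[:,:2])
h=hullof(mask(c,(0,0,0),(180,255,75),(285,160,317,186)));print('knob',h.min(0),h.max(0),fitcyl(c,h,.012,.036))
print('hub px guess',w(c,[[457.5,214]],.024))
a=cv2.resize(c['color'][145:325,230:500],None,fx=2.9,fy=2.9,interpolation=2)
cv2.imwrite('pics/crop1.png',a)
E
```

```text
y [253 190] [279 216] fit [0.5179 0.1127 0.0246]
b [306 191] [322 207] fit [0.5247 0.0103 0.0142]
r [352 188] [367 203] fit [ 0.5303 -0.0875  0.0126]
ysmall [242 240] [261 258] fit [0.4213 0.1506 0.0187]
ybig [258 280] [283 305] fit [0.3324 0.1047 0.021 ]
rbig [366 247] [389 271] fit [ 0.3945 -0.1179  0.0196]
side y [293 189] [316 204] [0.5564 0.0667 0.0103]
side b [324 174] [336 179] [ 0.5663 -0.0465 -0.0024]
side r [342 159] [360 168] [ 0.5646 -0.1379  0.0056]
mat ((182.0, 228.0), (88.0, 86.0), 90.0) [[0.5782 0.4161]
 [0.5728 0.2152]
 [0.372  0.2153]
 [0.3763 0.4111]]
knob [287 162] [312 185] [0.5862 0.041  0.0263]
hub px guess [[ 0.4875 -0.3123  0.024 ]]
```

View pics/crop1.png

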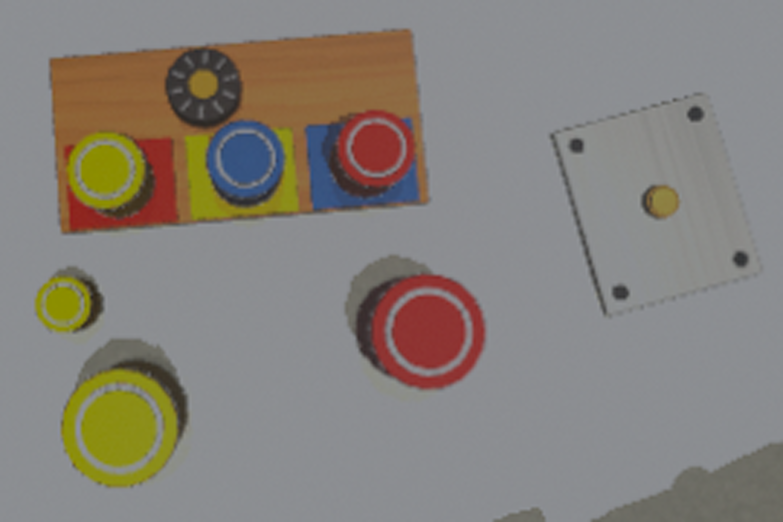

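Crop: the mid-size yellow tin (107,170) on red, the blue tin (245,160) on yellow and the red tin (376,148) on blue are all about 56 mm wide. They match the description. The small yellow (63,304), big yellow (120,428) and big red (428,331) are look-alikes. Next I'll refine the tin centres from their top discs.

```bash
python3 - <<'E'
from h import *
np.set_printoptions(precision=4,suppress=True)
c=grab('top');s=grab('side')
print('top',w(c,[[266.5,203.3],[314.2,199.4],[359.5,195.6]],.104)[:,:2])
print('side',w(s,[[304.8,196.7],[330.2,178],[351,163.5]],.104)[:,:2])
T=w(c,[[266.5,203.3],[314.2,199.4],[359.5,195.6]],.104)
for k,p in enumerate(T):
    for cc in(c,s):
        g=px(cc,[[p[0]+.028*np.cos(a),p[1]+.028*np.sin(a),.104] for a in A]); cv2.polylines(cc['color'],[np.int32(np.round(g*8))],1,(255,255,255),1,shift=3)
a=cv2.resize(c['color'][155:235,240:390],None,fx=4,fy=4,interpolation=2);b=cv2.resize(s['color'][140:250,255:405],None,fx=4,fy=4,interpolation=2)
cv2.imwrite('pics/crop2.png',np.vstack([a,b])[:600*2])
print(a.shape,b.shape)
E
```

```text
top [[ 0.5142  0.1083]
 [ 0.5197  0.01  ]
 [ 0.5251 -0.0836]]
side [[ 0.5127  0.1129]
 [ 0.5184  0.015 ]
 [ 0.5214 -0.074 ]]
(320, 600, 3) (440, 600, 3)
```

send_rows([
  [0, [0, 0, 0], [0.122, 0, 0]],
  [0, [0, 0, 0], [0.122, 0, 0]],
  [0.1, [0, 0, 0], [0.122, 0, 0]],
])

```text
time: 0.6
tcp_pos: [0.2235, -0.5837, 0.4046]
tool_rot: [[-0.0, -0.005, -1.0], [0.0, -1.0, 0.005], [-1.0, -0.0, 0.0]]
contact_force: [-0.5, 0.5, 0.2]
finger_gap: 0.0876
```

View pics/crop2.png

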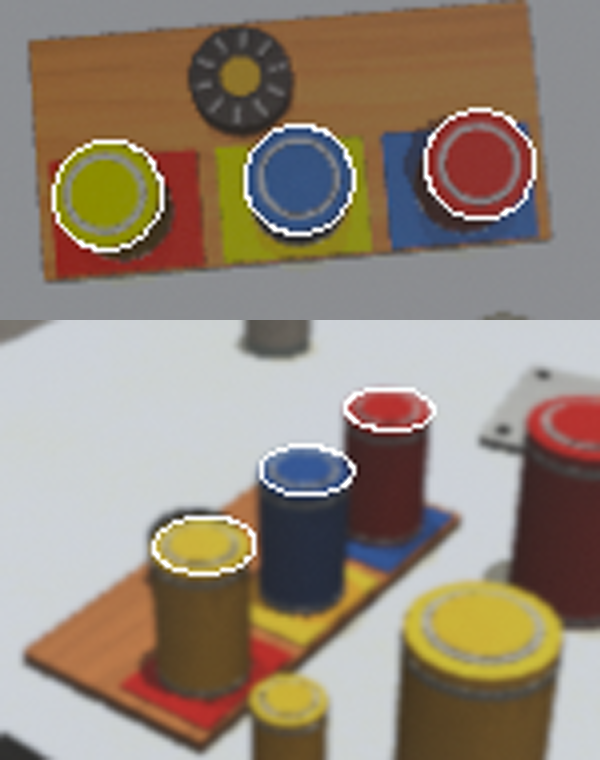

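Overlay: the white rims match the tin tops in both views. Yellow is at (0.514,0.109), blue at (0.5195,0.011) and red at (0.5245,-0.083). I'll fetch yellow first.

send_rows([
  [0.24, [0, -0.038, -0.016], [0, 0, 0]],
  [0.24, [0, -0.038, -0.016], [0, 0, 0]],
  [0.24, [0, -0.038, -0.016], [0, 0, 0]],
  [0.24, [0, -0.038, -0.016], [0, 0, 0]],
  [0.24, [0, -0.038, -0.016], [0, 0, 0]],
  [0.24, [0, -0.038, -0.016], [0, 0, 0]],
  [0.24, [0, -0.038, -0.016], [0, 0, 0]],
  [0.24, [0, -0.038, -0.016], [0, 0, 0]],
  [0.24, [0, -0.038, -0.016], [0, 0, 0]],
])

```text
time: 1.5
tcp_pos: [0.368, -0.2401, 0.405]
tool_rot: [[0.001, -0.0, -1.0], [-0.0, -1.0, 0.0], [-1.0, 0.0, -0.001]]
contact_force: [-0.2, -0.7, -0.5]
finger_gap: 0.0697
```

send_rows([
  [0.24, [0, -0.038, -0.016], [0, 0, 0]],
  [0.24, [0, -0.038, -0.016], [0, 0, 0]],
  [0.24, [0, -0.038, -0.016], [0, 0, 0]],
  [0.24, [0, -0.038, -0.016], [0, 0, 0]],
  [0.24, [0, -0.038, -0.016], [0, 0, 0]],
  [0.24, [0, -0.038, -0.016], [0, 0, 0]],
  [0.24, [0, -0.038, -0.016], [0, 0, 0]],
  [0.24, [0, -0.038, -0.016], [0, 0, 0]],
  [0.24, [0, -0.01, -0.002], [0, 0, 0]],
  [0.24, [0, 0, 0], [0, 0, 0]],
])

```text
time: 2.5
tcp_pos: [0.4978, 0.074, 0.4046]
tool_rot: [[-0.0, 0.003, -1.0], [0.001, -1.0, -0.003], [-1.0, -0.001, 0.0]]
contact_force: [-0.4, -1.3, -0.6]
finger_gap: 0.0699
```

send_rows([
  [0.24, [0, -0.035, -0.016], [0, 0, 0]],
  [0.24, [0.035, 0, 0], [0, 0, 0]],
  [0.24, [0.04, 0, 0], [0, 0, 0]],
  [0.24, [0.02, 0, 0], [0, 0, 0]],
  [0.24, [0, 0, 0], [0, 0, 0]],
])

```text
time: 3.0
tcp_pos: [0.5125, 0.1048, 0.3071]
tool_rot: [[-0.006, -0.002, -1.0], [-0.003, -1.0, 0.002], [-1.0, 0.003, 0.006]]
contact_force: [-0.5, -0.4, -0.0]
finger_gap: 0.0697
```

send_rows([
  [0.24, [0.03, -0.003, -0.001], [0, 0, 0]],
  [0.24, [0.03, 0, 0], [0, 0, 0]],
  [0.24, [0.013, 0, 0], [0, 0, 0]],
  [0.24, [0, 0, 0], [0, 0, 0]],
])

```text
time: 3.4
tcp_pos: [0.5145, 0.1092, 0.2363]
tool_rot: [[-0.002, -0.001, -1.0], [-0.001, -1.0, 0.001], [-1.0, 0.001, 0.002]]
contact_force: [0.7, 0.2, 0.2]
finger_gap: 0.07
```

```bash
python3 - <<'E'
from h import *
np.set_printoptions(precision=4,suppress=True)
for i in range(4):
    c=grab('side' if i%2 else 'top');s=arm.observe();print(s['tcp_pos'],s['tool_rot'][1])
s=grab('side');c=grab('top')
cv2.imwrite('pics/c3.png',np.hstack([cv2.resize(c['color'][150:250,220:390],None,fx=2.3,fy=2.3),cv2.resize(s['color'][130:230,230:400],None,fx=2.3,fy=2.3)]))
E
```

```text
[0.515  0.1096 0.2374] [-0.0005 -1.      0.001 ]
[0.5153 0.11   0.238 ] [ 0.0001 -1.      0.001 ]
[0.5154 0.1101 0.2383] [ 0.0003 -1.      0.0008]
[0.5154 0.1102 0.2383] [ 0.0004 -1.      0.0007]
```

View pics/c3.png

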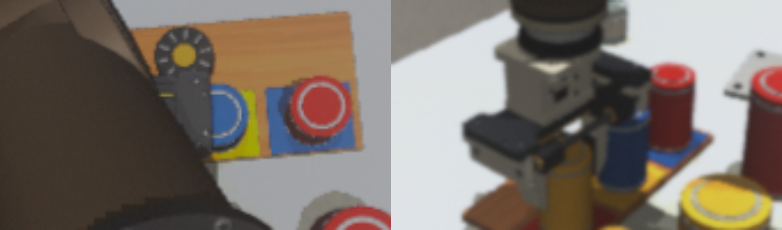

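The picture shows the jaws straddling the yellow tin, clear of the blue one. Closing.

send_rows([
  [0.24, [0.004, 0, 0], [0, 0, 0]],
  [0.35, [0, 0, 0], [0, 0, 0]],
  [0.45, [0, 0, 0], [0, 0, 0]],
  [1, [0, 0, 0], [0, 0, 0]],
  [1, [0, 0, 0], [0, 0, 0]],
  [1, [0, 0, 0], [0, 0, 0]],
  [1, [0, 0, 0], [0, 0, 0]],
])

```text
time: 4.4
tcp_pos: [0.5147, 0.1102, 0.2327]
tool_rot: [[-0.0, -0.0, -1.0], [-0.0, -1.0, 0.0], [-1.0, 0.0, 0.0]]
contact_force: [0.0, -0.8, -0.4]
finger_gap: 0.055
```

send_rows([
  [1, [-0.01, 0, 0], [0, 0, 0]],
  [1, [-0.025, 0, 0], [0, 0, 0]],
  [1, [-0.035, 0, 0], [0, 0, 0]],
  [1, [-0.035, 0, 0], [0, 0, 0]],
  [1, [-0.025, 0, 0], [0, 0, 0]],
  [1, [0, 0, 0], [0, 0, 0]],
])

```text
time: 5.0
tcp_pos: [0.5156, 0.1108, 0.3669]
tool_rot: [[0.006, -0.0, -1.0], [0.002, -1.0, 0.0], [-1.0, -0.002, -0.006]]
contact_force: [0.3, 0.3, -2.4]
finger_gap: 0.0557
```

send_rows([
  [1, [0, -0.02, -0.001], [0, 0, 0]],
  [1, [0, -0.035, -0.003], [0, 0, 0]],
  [1, [0, -0.035, -0.003], [0, 0, 0]],
  [1, [0, -0.035, -0.003], [0, 0, 0]],
  [1, [0, -0.035, -0.003], [0, 0, 0]],
  [1, [0, -0.035, -0.003], [0, 0, 0]],
  [1, [0, -0.035, -0.003], [0, 0, 0]],
  [1, [0, -0.023, -0.001], [0, 0, 0]],
  [1, [0, -0.01, 0], [0, 0, 0]],
  [1, [0, 0, 0], [0, 0, 0]],
])

```text
time: 6.0
tcp_pos: [0.534, 0.3743, 0.3617]
tool_rot: [[-0.002, 0.002, -1.0], [-0.0, -1.0, -0.002], [-1.0, 0.0, 0.002]]
contact_force: [-0.1, -0.9, -3.2]
finger_gap: 0.0555
```

send_rows([
  [1, [0.03, 0, 0], [0, 0, 0]],
  [1, [0.035, 0, 0], [0, 0, 0]],
  [1, [0.03, 0, 0], [0, 0, 0]],
  [1, [0.02, 0, 0], [0, 0, 0]],
  [1, [0.01, 0, 0], [0, 0, 0]],
  [1, [0, 0, 0], [0, 0, 0]],
  [1, [0, 0, 0], [0, 0, 0]],
])

```text
time: 6.7
tcp_pos: [0.5353, 0.3728, 0.2387]
tool_rot: [[0.001, -0.001, -1.0], [0.0, -1.0, 0.001], [-1.0, -0.0, -0.001]]
contact_force: [0.4, -0.1, -1.7]
finger_gap: 0.0558
```

send_rows([
  [1, [0.006, 0, 0], [0, 0, 0]],
  [1, [0.004, 0, 0], [0, 0, 0]],
  [1, [0.002, 0, 0], [0, 0, 0]],
  [1, [0.001, 0, 0], [0, 0, 0]],
  [1, [0, 0, 0], [0, 0, 0]],
  [1, [0, 0, 0], [0, 0, 0]],
])

```text
time: 7.3
tcp_pos: [0.5348, 0.3733, 0.2248]
tool_rot: [[0.0, -0.0, -1.0], [0.0, -1.0, 0.0], [-1.0, -0.0, -0.0]]
contact_force: [-1.1, 0.7, -1.8]
finger_gap: 0.0553
```

send_rows([
  [1, [0.001, 0, 0], [0, 0, 0]],
  [1, [0.0005, 0, 0], [0, 0, 0]],
  [1, [0, 0, 0], [0, 0, 0]],
  [0.38, [0, 0, 0], [0, 0, 0]],
  [0.3, [0, 0, 0], [0, 0, 0]],
  [0.24, [0, 0, 0], [0, 0, 0]],
  [0.24, [0, 0, 0], [0, 0, 0]],
])

```text
time: 8.0
tcp_pos: [0.5349, 0.3733, 0.2234]
tool_rot: [[0.0, -0.0, -1.0], [0.0, -1.0, 0.0], [-1.0, -0.0, -0.0]]
contact_force: [0.5, -0.2, 0.4]
finger_gap: 0.0691
```

send_rows([
  [0.24, [-0.01, 0, 0], [0, 0, 0]],
  [0.24, [-0.03, 0, 0], [0, 0, 0]],
  [0.24, [-0.04, 0, 0], [0, 0, 0]],
  [0.24, [-0.035, 0, 0], [0, 0, 0]],
  [0.24, [-0.02, 0.02, 0], [0, 0, 0]],
  [0.24, [0, 0.042, 0.003], [0, 0, 0]],
  [0.24, [0, 0.04, 0.002], [0, 0, 0]],
  [0.24, [0, 0.04, 0.002], [0, 0, 0]],
  [0.24, [0, 0.04, 0.002], [0, 0, 0]],
  [0.24, [0, 0.04, 0.002], [0, 0, 0]],
])

```text
time: 9.0
tcp_pos: [0.5234, 0.1498, 0.3592]
tool_rot: [[0.001, -0.0, -1.0], [0.0, -1.0, 0.0], [-1.0, -0.0, -0.001]]
contact_force: [0.7, 0.3, 0.2]
finger_gap: 0.0699
```

send_rows([
  [0.24, [0, 0.04, 0.002], [0, 0, 0]],
  [0.24, [0, 0.04, 0.002], [0, 0, 0]],
  [0.24, [0, 0.04, 0.001], [0, 0, 0]],
  [0.24, [0, 0.02, 0], [0, 0, 0]],
  [0.24, [0, 0, 0], [0, 0, 0]],
  [0.24, [0, 0, 0], [0, 0, 0]],
])

```text
time: 9.6
tcp_pos: [0.5187, 0.0115, 0.3589]
tool_rot: [[0.001, -0.001, -1.0], [0.0, -1.0, 0.001], [-1.0, -0.0, -0.001]]
contact_force: [1.0, 0.3, 0.3]
finger_gap: 0.0697
```

send_rows([
  [0.24, [0.035, 0, -0.001], [0, 0, 0]],
  [0.24, [0.04, 0, 0], [0, 0, 0]],
  [0.24, [0.035, 0, 0], [0, 0, 0]],
  [0.24, [0.012, 0, 0], [0, 0, 0]],
  [0.24, [0.004, 0, 0], [0, 0, 0]],
  [0.24, [0, 0, 0], [0, 0, 0]],
  [0.24, [0, 0, 0], [0, 0, 0]],
])

```text
time: 10.3
tcp_pos: [0.5205, 0.0118, 0.2337]
tool_rot: [[0.003, 0.0, -1.0], [0.0, -1.0, -0.0], [-1.0, -0.0, -0.003]]
contact_force: [-0.1, 0.7, -0.5]
finger_gap: 0.0698
```

send_rows([
  [0.35, [0, 0, 0], [0, 0, 0]],
  [0.45, [0, 0, 0], [0, 0, 0]],
  [1, [0, 0, 0], [0, 0, 0]],
  [1, [0, 0, 0], [0, 0, 0]],
  [1, [0, 0, 0], [0, 0, 0]],
  [1, [0, 0, 0], [0, 0, 0]],
])

```text
time: 10.9
tcp_pos: [0.5201, 0.0111, 0.2331]
tool_rot: [[0.001, -0.001, -1.0], [-0.0, -1.0, 0.001], [-1.0, 0.0, -0.001]]
contact_force: [-0.8, -1.7, 7.3]
finger_gap: 0.0559
```

send_rows([
  [1, [-0.01, 0, 0], [0, 0, 0]],
  [1, [-0.025, 0, 0], [0, 0, 0]],
  [1, [-0.035, 0, 0], [0, 0, 0]],
  [1, [-0.035, 0, 0], [0, 0, 0]],
  [1, [-0.03, 0, 0], [0, 0, 0]],
  [1, [0, 0, 0], [0, 0, 0]],
])

```text
time: 11.5
tcp_pos: [0.5206, 0.0117, 0.3715]
tool_rot: [[0.007, -0.0, -1.0], [0.001, -1.0, 0.0], [-1.0, -0.001, -0.007]]
contact_force: [0.7, -0.8, -2.9]
finger_gap: 0.0553
```

send_rows([
  [1, [0, -0.02, -0.001], [0, 0, 0]],
  [1, [0, -0.035, -0.003], [0, 0, 0]],
  [1, [0, -0.035, -0.003], [0, 0, 0]],
  [1, [0, -0.035, -0.003], [0, 0, 0]],
  [1, [0, -0.035, -0.002], [0, 0, 0]],
  [1, [0, -0.035, -0.002], [0, 0, 0]],
  [1, [0, -0.028, -0.001], [0, 0, 0]],
  [1, [0, -0.02, 0], [0, 0, 0]],
  [1, [0, 0, 0], [0, 0, 0]],
  [1, [0, 0, 0], [0, 0, 0]],
])

```text
time: 12.5
tcp_pos: [0.5343, 0.2542, 0.366]
tool_rot: [[-0.002, 0.001, -1.0], [-0.001, -1.0, -0.001], [-1.0, 0.001, 0.002]]
contact_force: [0.8, -0.1, -3.7]
finger_gap: 0.0553
```

send_rows([
  [1, [0.03, 0, 0], [0, 0, 0]],
  [1, [0.035, 0, 0], [0, 0, 0]],
  [1, [0.035, 0, 0], [0, 0, 0]],
  [1, [0.02, 0, 0], [0, 0, 0]],
  [1, [0.01, 0, 0], [0, 0, 0]],
  [1, [0, 0, 0], [0, 0, 0]],
  [1, [0, 0, 0], [0, 0, 0]],
])

```text
time: 13.2
tcp_pos: [0.5353, 0.254, 0.2381]
tool_rot: [[0.001, -0.001, -1.0], [0.0, -1.0, 0.001], [-1.0, -0.0, -0.001]]
contact_force: [0.0, -1.1, -3.9]
finger_gap: 0.0555
```

send_rows([
  [1, [0.006, 0, 0], [0, 0, 0]],
  [1, [0.005, 0, 0], [0, 0, 0]],
  [1, [0.002, 0, 0], [0, 0, 0]],
  [1, [0.001, 0, 0], [0, 0, 0]],
  [1, [0.0005, 0, 0], [0, 0, 0]],
  [1, [0, 0, 0], [0, 0, 0]],
  [0.38, [0, 0, 0], [0, 0, 0]],
  [0.3, [0, 0, 0], [0, 0, 0]],
  [0.24, [0, 0, 0], [0, 0, 0]],
  [0.24, [0, 0, 0], [0, 0, 0]],
])

```text
time: 14.2
tcp_pos: [0.5349, 0.2544, 0.2228]
tool_rot: [[0.0, -0.0, -1.0], [0.0, -1.0, 0.0], [-1.0, -0.0, -0.0]]
contact_force: [-0.2, 0.2, -0.8]
finger_gap: 0.069
```

send_rows([
  [0.24, [-0.01, 0, 0], [0, 0, 0]],
  [0.24, [-0.03, 0, 0], [0, 0, 0]],
  [0.24, [-0.04, 0, 0], [0, 0, 0]],
  [0.24, [-0.035, 0, 0], [0, 0, 0]],
  [0.24, [-0.02, 0.02, 0], [0, 0, 0]],
  [0.24, [0, 0.042, 0.002], [0, 0, 0]],
  [0.24, [0, 0.04, 0.002], [0, 0, 0]],
  [0.24, [0, 0.04, 0.002], [0, 0, 0]],
  [0.24, [0, 0.04, 0.002], [0, 0, 0]],
  [0.24, [0, 0.04, 0.001], [0, 0, 0]],
])

```text
time: 15.2
tcp_pos: [0.5253, 0.0308, 0.3586]
tool_rot: [[0.001, -0.0, -1.0], [0.0, -1.0, 0.0], [-1.0, -0.0, -0.001]]
contact_force: [0.8, 0.9, -0.6]
finger_gap: 0.0696
```

send_rows([
  [0.24, [0, 0.04, 0.001], [0, 0, 0]],
  [0.24, [0, 0.04, 0.001], [0, 0, 0]],
  [0.24, [0, 0.03, 0], [0, 0, 0]],
  [0.24, [0, 0.005, 0], [0, 0, 0]],
  [0.24, [0, 0, 0], [0, 0, 0]],
  [0.24, [0, 0, 0], [0, 0, 0]],
])

```text
time: 15.8
tcp_pos: [0.5238, -0.0814, 0.3581]
tool_rot: [[0.001, 0.001, -1.0], [0.001, -1.0, -0.001], [-1.0, -0.001, -0.001]]
contact_force: [0.1, 0.4, 0.2]
finger_gap: 0.0695
```

send_rows([
  [0.24, [0.035, 0.002, -0.001], [0, 0, 0]],
  [0.24, [0.04, 0, 0], [0, 0, 0]],
  [0.24, [0.035, 0, 0], [0, 0, 0]],
  [0.24, [0.012, 0, 0], [0, 0, 0]],
  [0.24, [0.003, 0, 0], [0, 0, 0]],
  [0.24, [0, 0, 0], [0, 0, 0]],
  [0.24, [0, 0, 0], [0, 0, 0]],
])

```text
time: 16.5
tcp_pos: [0.5255, -0.0844, 0.2343]
tool_rot: [[0.003, 0.0, -1.0], [-0.0, -1.0, -0.0], [-1.0, 0.0, -0.003]]
contact_force: [0.7, 0.3, 1.2]
finger_gap: 0.0699
```

send_rows([
  [0.35, [0, 0, 0], [0, 0, 0]],
  [0.45, [0, 0, 0], [0, 0, 0]],
  [1, [0, 0, 0], [0, 0, 0]],
  [1, [0, 0, 0], [0, 0, 0]],
  [1, [0, 0, 0], [0, 0, 0]],
  [1, [0, 0, 0], [0, 0, 0]],
])

```text
time: 17.1
tcp_pos: [0.5251, -0.0846, 0.2336]
tool_rot: [[0.002, -0.0, -1.0], [-0.0, -1.0, 0.0], [-1.0, 0.0, -0.002]]
contact_force: [-0.8, 1.0, 7.4]
finger_gap: 0.0555
```

send_rows([
  [1, [-0.01, 0, 0], [0, 0, 0]],
  [1, [-0.025, 0, 0], [0, 0, 0]],
  [1, [-0.035, 0, 0], [0, 0, 0]],
  [1, [-0.035, 0, 0], [0, 0, 0]],
  [1, [-0.03, 0, 0], [0, 0, 0]],
  [1, [0, 0, 0], [0, 0, 0]],
])

```text
time: 17.7
tcp_pos: [0.5256, -0.0848, 0.3722]
tool_rot: [[0.007, -0.001, -1.0], [-0.001, -1.0, 0.001], [-1.0, 0.001, -0.007]]
contact_force: [1.4, 0.2, -3.0]
finger_gap: 0.0556
```

send_rows([
  [1, [0, -0.02, 0.005], [0, 0, 0]],
  [1, [0, -0.036, 0.01], [0, 0, 0]],
  [1, [0, -0.036, 0.01], [0, 0, 0]],
  [1, [0, -0.036, 0.01], [0, 0, 0]],
  [1, [0, -0.036, 0.01], [0, 0, 0]],
  [1, [0, -0.036, 0.01], [0, 0, 0]],
  [1, [0, -0.036, 0.01], [0, 0, 0]],
  [1, [0, -0.036, 0.01], [0, 0, 0]],
  [1, [0, -0.036, 0.01], [0, 0, 0]],
  [1, [0, -0.036, 0.01], [0, 0, 0]],
])

```text
time: 18.7
tcp_pos: [0.4288, 0.2601, 0.367]
tool_rot: [[-0.001, -0.001, -1.0], [-0.001, -1.0, 0.001], [-1.0, 0.001, 0.001]]
contact_force: [1.0, 0.2, -2.0]
finger_gap: 0.0553
```

send_rows([
  [1, [0, -0.036, 0.01], [0, 0, 0]],
  [1, [0, -0.019, 0.005], [0, 0, 0]],
  [1, [0, 0, 0], [0, 0, 0]],
  [1, [0.03, 0, 0], [0, 0, 0]],
  [1, [0.035, 0, 0], [0, 0, 0]],
  [1, [0.035, 0, 0], [0, 0, 0]],
  [1, [0.02, 0, 0], [0, 0, 0]],
  [1, [0.01, 0, 0], [0, 0, 0]],
  [1, [0, 0, 0], [0, 0, 0]],
  [1, [0, 0, 0], [0, 0, 0]],
])

```text
time: 19.7
tcp_pos: [0.4152, 0.3142, 0.2384]
tool_rot: [[0.001, -0.001, -1.0], [0.0, -1.0, 0.001], [-1.0, -0.0, -0.001]]
contact_force: [0.0, 0.6, -2.2]
finger_gap: 0.0556
```

send_rows([
  [1, [0.006, 0, 0], [0, 0, 0]],
  [1, [0.005, 0, 0], [0, 0, 0]],
  [1, [0.002, 0, 0], [0, 0, 0]],
  [1, [0.001, 0, 0], [0, 0, 0]],
  [1, [0.0005, 0, 0], [0, 0, 0]],
  [1, [0, 0, 0], [0, 0, 0]],
  [0.38, [0, 0, 0], [0, 0, 0]],
  [0.3, [0, 0, 0], [0, 0, 0]],
  [0.24, [0, 0, 0], [0, 0, 0]],
  [0.24, [0, 0, 0], [0, 0, 0]],
])

```text
time: 20.7
tcp_pos: [0.4149, 0.3144, 0.2233]
tool_rot: [[0.0, -0.0, -1.0], [0.0, -1.0, 0.0], [-1.0, -0.0, -0.0]]
contact_force: [0.5, -0.4, -0.0]
finger_gap: 0.0693
```

send_rows([
  [0.24, [-0.01, 0, 0], [0, 0, 0]],
  [0.24, [-0.03, 0, 0], [0, 0, 0]],
  [0.24, [-0.04, 0, 0], [0, 0, 0]],
  [0.24, [-0.04, 0, 0], [0, 0, 0]],
  [0.24, [-0.03, -0.03, 0.02], [0, 0, 0]],
  [0.24, [-0.02, -0.04, 0.02], [0, 0, 0]],
  [0.24, [0, -0.04, 0.02], [0, 0, 0]],
  [0.24, [0, -0.04, 0.02], [0, 0, 0]],
  [0.24, [0, -0.04, 0.02], [0, 0, 0]],
  [0.24, [0, -0.03, 0.01], [0, 0, 0]],
])

```text
time: 21.7
tcp_pos: [0.3124, 0.519, 0.3935]
tool_rot: [[-0.002, 0.001, -1.0], [-0.0, -1.0, -0.001], [-1.0, 0.0, 0.002]]
contact_force: [0.3, -0.4, -0.7]
finger_gap: 0.0696
```

```bash
python3 - <<'E'
from h import *
s=grab('side');c=grab('top','top4.png');print(arm.observe()['tcp_pos'])
cv2.imwrite('pics/side4.png',s['color'])
cv2.imwrite('pics/c4.png',np.vstack([c['color'][120:280,120:500],s['color'][130:370,170:550]]))
E
```

```text
[0.30920025 0.5223074  0.39317968]
```

View pics/c4.png

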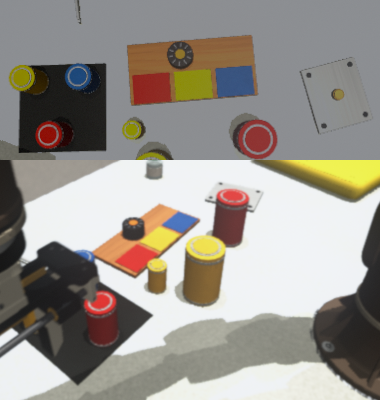

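Picture: the three tins stand on the mat (top view yellow (22,77), blue (79,76), red (47,134)). The board is clear, with the knob at (180,54) undisturbed and the hub at (338,94). Now to measure the places, knob and hub.

```bash
cat > m.py <<'E'
from h import *
np.set_printoptions(precision=4,suppress=True)
O=((8,90,60),(24,255,255))
def cent(m): M=cv2.moments(m,True);return [M['m10']/M['m00'],M['m01']/M['m00']]
def rect(c,C,b,z):
    h=hullof(mask(c,*C,b)); r=cv2.boxPoints(cv2.minAreaRect(h)); W=w(c,r,z)[:,:2]
    return w(c,[cen(h)[0]],z)[0,:2],W
E
python3 - <<'E'
from m import *
s=grab('side');c=grab('top')
for n,C,b in[('red',RD,(248,188,296,230)),('yel',Y,(290,185,336,225)),('blu',B,(330,180,380,220))]:
    p,W=rect(c,C,b,.014); e=[np.linalg.norm(W[i]-W[i-1]) for i in(1,2)]; print(n,p,e)
for n,C,b in[('red',RD,(275,230,335,280)),('yel',Y,(305,215,355,256)),('blu',B,(320,200,370,240))]:
    p,W=rect(s,C,b,.014); print('side',n,p)
m=cv2.threshold(c['color'].max(2)[175:280,130:236],45,1,1)[1]; h=hullof(m)+[130,175]
print('mat',w(c,cv2.boxPoints(cv2.minAreaRect(h)),.004)[:,:2])
for n,x,b,z in[('knobdot',c,(293,167,308,182),.048),('hub',c,(449,206,465,222),.024)]:
    m=mask(x,*O,b); print(n,cent(m),m.sum(),w(x,[cent(m)],z)[0,:2])
# knob disc
h=hullof(mask(c,(0,0,0),(180,255,75),(285,160,317,190)));print('knob',h.min(0),h.max(0),fitcyl(c,h,.012,.036))
# plate from dark holes
g=c['color'].max(2); print(g[175:255:8,420:495:8])
a=cv2.resize(c['color'][170:260,410:500],None,fx=5,fy=5,interpolation=2);b=cv2.resize(s['color'][140:190,370:440],None,fx=4,fy=4,interpolation=2)
b2=cv2.resize(s['color'][205:250,270:340],None,fx=4,fy=4,interpolation=2)
o=np.zeros((450,740,3),np.uint8);o[:,:450]=a;o[:200,455:735]=b;o[210:390,455:735]=b2;cv2.imwrite('pics/c5.png',o)
E
```

```text
red [0.5133 0.1081] [np.float64(0.08456116794837505), np.float64(0.06671258202999149)]
yel [0.5191 0.0137] [np.float64(0.08696903059076773), np.float64(0.0679522721392822)]
blu [ 0.5244 -0.081 ] [np.float64(0.08108182162890522), np.float64(0.06387979110032727)]
side red [0.5029 0.1342]
side yel [0.4594 0.1026]
side blu [ 0.4983 -0.0463]
mat [[0.5782 0.4161]
 [0.5728 0.2152]
 [0.372  0.2153]
 [0.3763 0.4111]]
knobdot [299.5, 173.5] 88 [0.5848 0.041 ]
hub [458.0169491525424, 214.27118644067798] 59 [ 0.4868 -0.3134]
knob [287 162] [312 188] [0.5844 0.041  0.0273]
[[146 146 146 146 146 147 146 147 146 146]
 [146 146 147 139 138 135  59 144 146 146]
 [ 90 139 141 140 139 138 137 136 145 146]
 [146 141 143 141 140 140 136 136 146 146]
 [146 144 143 142 142 141 138 135 146 146]
 [145 119 144 143  61 141 140 139 139 145]
 [146 146 144 145 143 142 139 140 139 146]
 [146 146 144 144 143 142 142 140 111 146]
 [146 145 138 144 142 142 139 141 140 140]
 [146 146  95  64 144 134 145 146 146 146]]
```

View pics/c5.png

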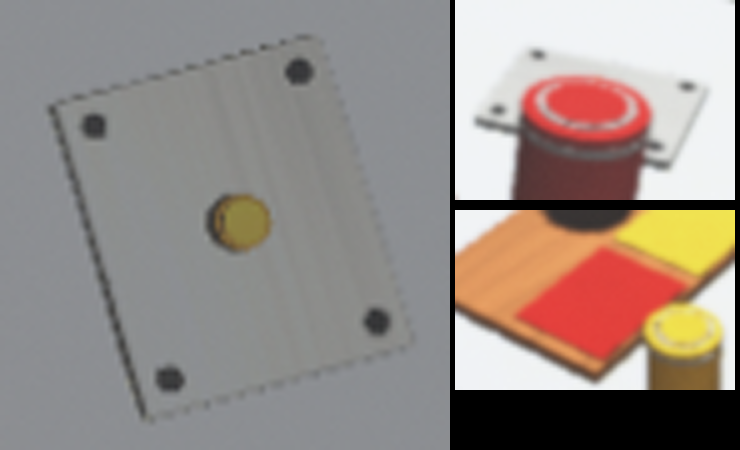

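Crop: hub centre at (243,222) and the four holes centred on about (235,224), so the hub is at about (0.487,-0.313). The knob is at (0.585,0.041). Fetching the knob.

send_rows([
  [0.24, [0, 0.037, -0.021], [0, 0, 0]],
  [0.24, [0, 0.037, -0.021], [0, 0, 0]],
  [0.24, [0, 0.037, -0.021], [0, 0, 0]],
  [0.24, [0, 0.037, -0.021], [0, 0, 0]],
  [0.24, [0, 0.037, -0.021], [0, 0, 0]],
  [0.24, [0, 0.037, -0.021], [0, 0, 0]],
  [0.24, [0, 0.037, -0.021], [0, 0, 0]],
  [0.24, [0, 0.037, -0.021], [0, 0, 0]],
  [0.24, [0, 0.037, -0.021], [0, 0, 0]],
  [0.24, [0, 0.037, -0.021], [0, 0, 0]],
])

```text
time: 22.9
tcp_pos: [0.5243, 0.1436, 0.3932]
tool_rot: [[-0.002, -0.004, -1.0], [-0.001, -1.0, 0.004], [-1.0, 0.001, 0.002]]
contact_force: [0.5, 0.2, 0.1]
finger_gap: 0.0692
```

send_rows([
  [0.24, [0, 0.037, -0.021], [0, 0, 0]],
  [0.24, [0, 0.037, -0.021], [0, 0, 0]],
  [0.24, [0, 0.03, -0.02], [0, 0, 0]],
  [0.24, [0, 0.007, -0.003], [0, 0, 0]],
  [0.24, [0, 0, 0], [0, 0, 0]],
  [0.24, [0, 0, 0], [0, 0, 0]],
  [0.24, [0, 0, 0], [0, 0, 0]],
])

```text
time: 23.6
tcp_pos: [0.5881, 0.0375, 0.3927]
tool_rot: [[-0.002, 0.001, -1.0], [-0.0, -1.0, -0.001], [-1.0, 0.0, 0.002]]
contact_force: [1.3, 0.6, 0.5]
finger_gap: 0.0698
```

send_rows([
  [0.24, [0.035, -0.003, 0.003], [0, 0, 0]],
  [0.24, [0.04, 0, 0], [0, 0, 0]],
  [0.24, [0.04, 0, 0], [0, 0, 0]],
  [0.24, [0.03, 0, 0], [0, 0, 0]],
  [0.24, [0.02, 0, 0], [0, 0, 0]],
  [0.24, [0.01, 0, 0], [0, 0, 0]],
  [0.24, [0, 0, 0], [0, 0, 0]],
  [0.24, [0, 0, 0], [0, 0, 0]],
  [0.24, [0, 0, 0], [0, 0, 0]],
])

```text
time: 24.5
tcp_pos: [0.586, 0.0394, 0.219]
tool_rot: [[0.001, -0.0, -1.0], [-0.001, -1.0, 0.0], [-1.0, 0.001, -0.001]]
contact_force: [1.2, 1.1, -0.7]
finger_gap: 0.0698
```

send_rows([
  [0.24, [0.01, -0.001, 0.001], [0, 0, 0]],
  [0.24, [0.008, 0, 0], [0, 0, 0]],
  [0.24, [0.004, 0, 0], [0, 0, 0]],
  [0.24, [0, 0, 0], [0, 0, 0]],
  [0.3, [0, 0, 0], [0, 0, 0]],
  [0.35, [0, 0, 0], [0, 0, 0]],
  [1, [0, 0, 0], [0, 0, 0]],
  [1, [0, 0, 0], [0, 0, 0]],
  [1, [0, 0, 0], [0, 0, 0]],
  [1, [0, 0, 0], [0, 0, 0]],
])

```text
time: 25.5
tcp_pos: [0.5846, 0.0401, 0.1958]
tool_rot: [[-0.001, -0.001, -1.0], [-0.001, -1.0, 0.001], [-1.0, 0.001, 0.001]]
contact_force: [-0.0, 1.5, 1.0]
finger_gap: 0.0578
```

send_rows([
  [1, [-0.01, 0, 0], [0, 0, 0]],
  [1, [-0.025, 0, 0], [0, 0, 0]],
  [1, [-0.035, 0, 0], [0, 0, 0]],
  [1, [-0.035, 0, 0], [0, 0, 0]],
  [1, [-0.035, 0, 0], [0, 0, 0]],
  [1, [0, 0, 0], [0, 0, 0]],
  [1, [0, 0, 0], [0, 0, 0]],
])

```text
time: 26.2
tcp_pos: [0.5846, 0.0402, 0.3368]
tool_rot: [[0.0, -0.001, -1.0], [-0.001, -1.0, 0.001], [-1.0, 0.001, -0.0]]
contact_force: [-0.5, -0.3, -1.7]
finger_gap: 0.0579
```

send_rows([
  [1, [0, 0.02, 0.006], [0, 0, 0]],
  [1, [0, 0.036, 0.01], [0, 0, 0]],
  [1, [0, 0.036, 0.01], [0, 0, 0]],
  [1, [0, 0.036, 0.01], [0, 0, 0]],
  [1, [0, 0.036, 0.01], [0, 0, 0]],
  [1, [0, 0.036, 0.01], [0, 0, 0]],
  [1, [0, 0.036, 0.01], [0, 0, 0]],
  [1, [0, 0.036, 0.01], [0, 0, 0]],
  [1, [0, 0.036, 0.01], [0, 0, 0]],
  [1, [0, 0.036, 0.01], [0, 0, 0]],
])

```text
time: 27.2
tcp_pos: [0.4873, -0.3048, 0.3348]
tool_rot: [[-0.004, -0.001, -1.0], [0.0, -1.0, 0.001], [-1.0, -0.0, 0.004]]
contact_force: [0.5, -0.2, -0.5]
finger_gap: 0.0576
```

send_rows([
  [1, [0, 0.009, 0.002], [0, 0, 0]],
  [1, [0, 0, 0], [0, 0, 0]],
  [1, [0.035, 0, 0], [0, 0, 0]],
  [1, [0.035, 0, 0], [0, 0, 0]],
  [1, [0.02, 0, 0], [0, 0, 0]],
  [1, [0.01, 0, 0], [0, 0, 0]],
  [1, [0, 0, 0], [0, 0, 0]],
  [1, [0, 0, 0], [0, 0, 0]],
  [1, [0, 0, 0], [0, 0, 0]],
])

```text
time: 28.1
tcp_pos: [0.4869, -0.3128, 0.2374]
tool_rot: [[0.0, -0.0, -1.0], [-0.002, -1.0, 0.0], [-1.0, 0.002, -0.0]]
contact_force: [-1.1, -0.1, -0.4]
finger_gap: 0.0579
```

```bash
python3 - <<'E'
from m import *
s=grab('side');c=grab('top');print(arm.observe()['tcp_pos'])
cv2.imwrite('pics/c6.png',np.hstack([cv2.resize(c['color'][150:270,400:520],None,fx=3,fy=3),cv2.resize(s['color'][90:210,350:480],None,fx=3,fy=3)]))
print(w(c,[[458.2,214.0]],.024),w(c,[[456.6,214.45]],.01))
E
```

```text
[ 0.4866 -0.313   0.2373]
[[ 0.4874 -0.3139  0.024 ]] [[ 0.4875 -0.315   0.01  ]]
```

View pics/c6.png

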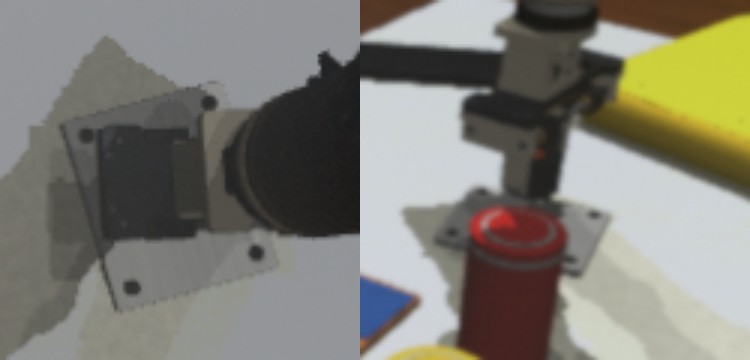

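The picture shows the knob held just above the centre of the plate. Lowering it.

send_rows([
  [1, [0.01, 0.001, 0], [0, 0, 0]],
  [1, [0.01, 0, 0], [0, 0, 0]],
  [1, [0.01, 0, 0], [0, 0, 0]],
  [1, [0.006, 0, 0], [0, 0, 0]],
  [1, [0.003, 0, 0], [0, 0, 0]],
  [1, [0.002, 0, 0], [0, 0, 0]],
  [1, [0.001, 0, 0], [0, 0, 0]],
  [1, [0, 0, 0], [0, 0, 0]],
  [1, [0, 0, 0], [0, 0, 0]],
])

```text
time: 29.1
tcp_pos: [0.4863, -0.3139, 0.1945]
tool_rot: [[-0.001, -0.001, -1.0], [-0.001, -1.0, 0.001], [-1.0, 0.001, 0.001]]
contact_force: [-0.2, -0.5, -1.2]
finger_gap: 0.0577
```

send_rows([
  [1, [0.001, 0, 0], [0, 0, 0]],
  [1, [0, 0, 0], [0, 0, 0]],
  [0.36, [0, 0, 0], [0, 0, 0]],
  [0.3, [0, 0, 0], [0, 0, 0]],
  [0.24, [0, 0, 0], [0, 0, 0]],
  [0.24, [0, 0, 0], [0, 0, 0]],
  [0.24, [-0.01, 0, 0], [0, 0, 0]],
  [0.24, [-0.03, 0, 0], [0, 0, 0]],
  [0.24, [-0.04, 0, 0], [0, 0, 0]],
  [0.24, [-0.04, 0, 0], [0, 0, 0]],
])

```text
time: 30.1
tcp_pos: [0.4861, -0.3136, 0.3149]
tool_rot: [[-0.002, -0.001, -1.0], [-0.001, -1.0, 0.001], [-1.0, 0.001, 0.002]]
contact_force: [1.5, -0.2, -0.0]
finger_gap: 0.0696
```

send_rows([
  [0.24, [-0.04, 0, 0], [0, 0, 0]],
  [0.24, [-0.04, -0.02, 0.002], [0, 0, 0]],
  [0.24, [0, -0.038, 0.004], [0, 0, 0]],
  [0.24, [0, -0.038, 0.004], [0, 0, 0]],
  [0.24, [0, -0.038, 0.004], [0, 0, 0]],
  [0.24, [0, -0.038, 0.004], [0, 0, 0]],
  [0.24, [0, -0.038, 0.004], [0, 0, 0]],
  [0.24, [0, -0.038, 0.004], [0, 0, 0]],
  [0.24, [0, -0.038, 0.004], [0, 0, 0]],
  [0.24, [0, 0, 0], [0, 0, 0]],
])

```text
time: 31.1
tcp_pos: [0.4561, -0.0228, 0.3936]
tool_rot: [[-0.001, 0.006, -1.0], [0.001, -1.0, -0.006], [-1.0, -0.001, 0.001]]
contact_force: [0.3, -0.0, -1.0]
finger_gap: 0.0699
```

```bash
python3 - <<'E'
from m import *
s=grab('side');c=grab('top');print(arm.observe()['tcp_pos'])
m=mask(c,*O,(448,200,470,225));print('dot',cent(m),m.sum(),'if seated z.046',w(c,[cent(m)],.046))
for n,C,b,t in[('y',Y,(125,185,165,215),(.5349,.3733)),('b',B,(185,180,218,215),(.5349,.2544)),('r',RD,(150,235,185,275),(.4149,.3144))]:
    h=hullof(mask(c,*C,b)); q=(h.min(0)+h.max(0))/2; print(n,h.min(0),h.max(0),w(c,[q],.094)[0,:2],w(c,[cen(h)[0]],.094)[0,:2],'tcp',t)
cv2.imwrite('pics/c7.png',np.hstack([cv2.resize(c['color'][150:270,400:520],None,fx=3,fy=3),cv2.resize(s['color'][90:210,350:480],None,fx=3,fy=3)]))
E
```

```text
[ 0.4566 -0.0271  0.3935]
dot [461.83529411764704, 213.54117647058823] 85 if seated z.046 [[ 0.4866 -0.3144  0.046 ]]
y [129 185] [164 213] [0.5309 0.3612] [0.5297 0.3643] tcp (0.5349, 0.3733)
b [190 188] [205 203] [0.5355 0.2536] [0.5353 0.2537] tcp (0.5349, 0.2544)
r [155 241] [181 268] [0.4146 0.3138] [0.4147 0.3136] tcp (0.4149, 0.3144)
```

View pics/c7.png

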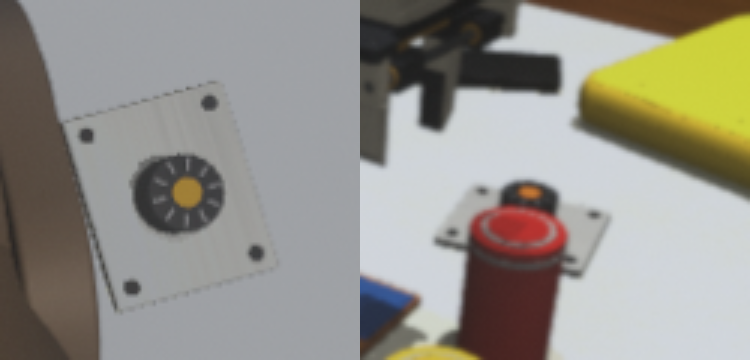

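Crop: the knob lies flat on the plate, its dot projecting to (0.4866,-0.3144) at seated height against the hub at (0.487,-0.314), so it is seated. Now red from the mat to the red place.

send_rows([
  [0.24, [0, -0.02, 0.002], [0, 0, 0]],
  [0.24, [0, -0.038, 0.005], [0, 0, 0]],
  [0.24, [0, -0.038, 0.005], [0, 0, 0]],
  [0.24, [0, -0.038, 0.005], [0, 0, 0]],
  [0.24, [0, -0.038, 0.005], [0, 0, 0]],
  [0.24, [0, -0.038, 0.005], [0, 0, 0]],
  [0.24, [0, -0.038, 0.005], [0, 0, 0]],
  [0.24, [0, -0.038, 0.005], [0, 0, 0]],
  [0.24, [0, -0.038, 0.005], [0, 0, 0]],
  [0.24, [0, -0.017, 0], [0, 0, 0]],
])

```text
time: 32.2
tcp_pos: [0.4149, 0.3157, 0.3928]
tool_rot: [[-0.002, 0.001, -1.0], [-0.0, -1.0, -0.001], [-1.0, 0.0, 0.002]]
contact_force: [0.6, 0.3, -0.9]
finger_gap: 0.0699
```

send_rows([
  [0.24, [0, 0, 0], [0, 0, 0]],
  [0.24, [0.03, 0, 0], [0, 0, 0]],
  [0.24, [0.04, 0, 0], [0, 0, 0]],
  [0.24, [0.03, 0, 0], [0, 0, 0]],
  [0.24, [0.01, 0, 0], [0, 0, 0]],
  [0.24, [0, 0, 0], [0, 0, 0]],
  [0.24, [0, 0, 0], [0, 0, 0]],
])

```text
time: 32.9
tcp_pos: [0.4157, 0.3129, 0.2838]
tool_rot: [[-0.0, -0.002, -1.0], [-0.001, -1.0, 0.002], [-1.0, 0.001, 0.0]]
contact_force: [0.3, 0.4, 0.7]
finger_gap: 0.0693
```

send_rows([
  [0.24, [0.03, -0.001, 0.001], [0, 0, 0]],
  [0.24, [0.02, 0, 0], [0, 0, 0]],
  [0.24, [0.01, 0, 0], [0, 0, 0]],
  [0.24, [0.001, 0, 0], [0, 0, 0]],
  [0.24, [0, 0, 0], [0, 0, 0]],
  [0.35, [0, 0, 0], [0, 0, 0]],
  [0.4, [0, 0, 0], [0, 0, 0]],
  [1, [0, 0, 0], [0, 0, 0]],
  [1, [0, 0, 0], [0, 0, 0]],
  [1, [0, 0, 0], [0, 0, 0]],
])

```text
time: 33.9
tcp_pos: [0.414, 0.3143, 0.2224]
tool_rot: [[-0.001, -0.001, -1.0], [-0.001, -1.0, 0.001], [-1.0, 0.001, 0.001]]
contact_force: [-0.7, -0.7, 7.2]
finger_gap: 0.0553
```

send_rows([
  [1, [0, 0, 0], [0, 0, 0]],
  [1, [-0.01, 0, 0], [0, 0, 0]],
  [1, [-0.025, 0, 0], [0, 0, 0]],
  [1, [-0.035, 0, 0], [0, 0, 0]],
  [1, [-0.035, 0, 0], [0, 0, 0]],
  [1, [-0.03, 0, 0], [0, 0, 0]],
  [1, [0, 0, 0], [0, 0, 0]],
  [1, [0, 0, 0], [0, 0, 0]],
])

```text
time: 34.7
tcp_pos: [0.4138, 0.3142, 0.357]
tool_rot: [[-0.001, -0.001, -1.0], [-0.001, -1.0, 0.001], [-1.0, 0.001, 0.001]]
contact_force: [-0.1, -0.9, -3.7]
finger_gap: 0.0556
```

send_rows([
  [1, [0, 0.015, -0.008], [0, 0, 0]],
  [1, [0, 0.03, -0.015], [0, 0, 0]],
  [1, [0, 0.033, -0.016], [0, 0, 0]],
  [1, [0, 0.033, -0.016], [0, 0, 0]],
  [1, [0, 0.033, -0.016], [0, 0, 0]],
  [1, [0, 0.033, -0.015], [0, 0, 0]],
  [1, [0, 0.02, -0.009], [0, 0, 0]],
  [1, [0, 0.008, -0.003], [0, 0, 0]],
  [1, [0, 0, 0], [0, 0, 0]],
  [1, [0, 0, 0], [0, 0, 0]],
])

```text
time: 35.7
tcp_pos: [0.5111, 0.1105, 0.356]
tool_rot: [[-0.003, 0.001, -1.0], [-0.001, -1.0, -0.001], [-1.0, 0.001, 0.003]]
contact_force: [0.4, 0.1, -2.6]
finger_gap: 0.0555
```

send_rows([
  [1, [0.02, 0, 0], [0, 0, 0]],
  [1, [0.03, 0, 0], [0, 0, 0]],
  [1, [0.03, 0, 0], [0, 0, 0]],
  [1, [0.02, 0, 0], [0, 0, 0]],
  [1, [0.01, 0, 0], [0, 0, 0]],
  [1, [0, 0, 0], [0, 0, 0]],
  [1, [0, 0, 0], [0, 0, 0]],
])

```text
time: 36.4
tcp_pos: [0.5117, 0.11, 0.2473]
tool_rot: [[-0.001, 0.0, -1.0], [-0.001, -1.0, -0.0], [-1.0, 0.001, 0.001]]
contact_force: [-0.0, 0.2, -1.8]
finger_gap: 0.0557
```

send_rows([
  [1, [0.006, 0.001, 0], [0, 0, 0]],
  [1, [0.004, 0, 0], [0, 0, 0]],
  [1, [0.002, 0, 0], [0, 0, 0]],
  [1, [0.001, 0, 0], [0, 0, 0]],
  [1, [0, 0, 0], [0, 0, 0]],
  [1, [0, 0, 0], [0, 0, 0]],
  [1, [0, 0, 0], [0, 0, 0]],
])

```text
time: 37.1
tcp_pos: [0.5116, 0.1081, 0.2338]
tool_rot: [[-0.002, -0.001, -1.0], [-0.001, -1.0, 0.001], [-1.0, 0.001, 0.002]]
contact_force: [-0.8, -1.1, -2.9]
finger_gap: 0.056
```

send_rows([
  [1, [0.001, -0.0005, -0.0005], [0, 0, 0]],
  [1, [0, 0, 0], [0, 0, 0]],
  [0.38, [0, 0, 0], [0, 0, 0]],
  [0.3, [0, 0, 0], [0, 0, 0]],
  [0.24, [0, 0, 0], [0, 0, 0]],
  [0.24, [0, 0, 0], [0, 0, 0]],
  [0.24, [-0.01, 0, 0], [0, 0, 0]],
  [0.24, [-0.03, 0, 0], [0, 0, 0]],
  [0.24, [-0.04, 0, 0], [0, 0, 0]],
  [0.24, [-0.03, 0, 0], [0, 0, 0]],
])

```text
time: 38.1
tcp_pos: [0.5123, 0.1088, 0.3454]
tool_rot: [[-0.0, -0.001, -1.0], [-0.001, -1.0, 0.001], [-1.0, 0.001, 0.0]]
contact_force: [0.4, -0.0, -0.3]
finger_gap: 0.0698
```

send_rows([
  [0.24, [-0.015, -0.02, -0.002], [0, 0, 0]],
  [0.24, [0, -0.038, -0.003], [0, 0, 0]],
  [0.24, [0, -0.038, -0.004], [0, 0, 0]],
  [0.24, [0, -0.038, -0.004], [0, 0, 0]],
  [0.24, [0, -0.038, -0.004], [0, 0, 0]],
  [0.24, [0, -0.038, -0.003], [0, 0, 0]],
  [0.24, [0, -0.038, -0.003], [0, 0, 0]],
  [0.24, [0, -0.017, 0], [0, 0, 0]],
  [0.24, [0, 0, 0], [0, 0, 0]],
  [0.24, [0, 0, 0], [0, 0, 0]],
])

```text
time: 39.1
tcp_pos: [0.5356, 0.3729, 0.3575]
tool_rot: [[-0.002, -0.001, -1.0], [-0.002, -1.0, 0.001], [-1.0, 0.002, 0.002]]
contact_force: [-0.2, -0.1, 0.3]
finger_gap: 0.0698
```

send_rows([
  [0.24, [0.03, 0, 0], [0, 0, 0]],
  [0.24, [0.04, 0, 0], [0, 0, 0]],
  [0.24, [0.035, 0, 0], [0, 0, 0]],
  [0.24, [0.018, 0, 0], [0, 0, 0]],
  [0.24, [0.01, 0, 0], [0, 0, 0]],
  [0.24, [0, 0, 0], [0, 0, 0]],
  [0.24, [0, 0, 0], [0, 0, 0]],
])

```text
time: 39.8
tcp_pos: [0.536, 0.3731, 0.2255]
tool_rot: [[-0.0, -0.002, -1.0], [-0.001, -1.0, 0.002], [-1.0, 0.001, 0.0]]
contact_force: [-0.0, 0.0, -0.5]
finger_gap: 0.0698
```

send_rows([
  [0.35, [0, 0, 0], [0, 0, 0]],
  [0.4, [0, 0, 0], [0, 0, 0]],
  [1, [0, 0, 0], [0, 0, 0]],
  [1, [0, 0, 0], [0, 0, 0]],
  [1, [0, 0, 0], [0, 0, 0]],
  [1, [0, 0, 0], [0, 0, 0]],
])

```text
time: 40.4
tcp_pos: [0.5356, 0.3737, 0.2254]
tool_rot: [[-0.0, -0.001, -1.0], [-0.0, -1.0, 0.001], [-1.0, 0.0, 0.0]]
contact_force: [-1.3, -1.1, 6.2]
finger_gap: 0.0558
```

send_rows([
  [1, [-0.01, 0, 0], [0, 0, 0]],
  [1, [-0.025, 0, 0], [0, 0, 0]],
  [1, [-0.035, 0, 0], [0, 0, 0]],
  [1, [-0.035, 0, 0], [0, 0, 0]],
  [1, [-0.04, 0, 0], [0, 0, 0]],
  [1, [-0.01, 0, 0], [0, 0, 0]],
  [1, [0, 0, 0], [0, 0, 0]],
  [1, [0, 0, 0], [0, 0, 0]],
])

```text
time: 41.2
tcp_pos: [0.5351, 0.3734, 0.3778]
tool_rot: [[-0.003, -0.001, -1.0], [-0.003, -1.0, 0.001], [-1.0, 0.003, 0.003]]
contact_force: [-1.3, 0.0, -2.5]
finger_gap: 0.0556
```

send_rows([
  [1, [0, 0.02, 0.001], [0, 0, 0]],
  [1, [0, 0.037, 0.002], [0, 0, 0]],
  [1, [0, 0.037, 0.002], [0, 0, 0]],
  [1, [0, 0.037, 0.002], [0, 0, 0]],
  [1, [0, 0.037, 0.002], [0, 0, 0]],
  [1, [0, 0.037, 0.002], [0, 0, 0]],
  [1, [0, 0.037, 0.002], [0, 0, 0]],
  [1, [0, 0.037, 0.001], [0, 0, 0]],
  [1, [0, 0.037, 0.001], [0, 0, 0]],
  [1, [0, 0.027, 0], [0, 0, 0]],
])

```text
time: 42.2
tcp_pos: [0.5192, 0.028, 0.3776]
tool_rot: [[-0.006, -0.003, -1.0], [-0.003, -1.0, 0.003], [-1.0, 0.003, 0.006]]
contact_force: [0.1, -0.1, -3.4]
finger_gap: 0.0557
```

send_rows([
  [1, [0, 0.015, 0], [0, 0, 0]],
  [1, [0, 0, 0], [0, 0, 0]],
  [1, [0.03, 0, 0], [0, 0, 0]],
  [1, [0.04, 0, 0], [0, 0, 0]],
  [1, [0.03, 0, 0], [0, 0, 0]],
  [1, [0.02, 0, 0], [0, 0, 0]],
  [1, [0.006, 0, 0], [0, 0, 0]],
  [1, [0, 0, 0], [0, 0, 0]],
  [1, [0, 0, 0], [0, 0, 0]],
])

```text
time: 43.1
tcp_pos: [0.5203, 0.0162, 0.2543]
tool_rot: [[-0.001, -0.0, -1.0], [-0.001, -1.0, 0.0], [-1.0, 0.001, 0.001]]
contact_force: [-0.1, -0.5, -2.3]
finger_gap: 0.055
```

send_rows([
  [1, [0.008, 0.001, 0], [0, 0, 0]],
  [1, [0.006, 0, 0], [0, 0, 0]],
  [1, [0.002, 0, 0], [0, 0, 0]],
  [1, [0.001, 0, 0], [0, 0, 0]],
  [1, [0, 0, 0], [0, 0, 0]],
  [1, [0, 0, 0], [0, 0, 0]],
  [1, [0, 0, 0], [0, 0, 0]],
])

```text
time: 43.8
tcp_pos: [0.5201, 0.0147, 0.2369]
tool_rot: [[-0.001, -0.001, -1.0], [-0.001, -1.0, 0.001], [-1.0, 0.001, 0.001]]
contact_force: [0.5, -0.2, -2.7]
finger_gap: 0.0557
```

send_rows([
  [1, [0.001, 0, 0], [0, 0, 0]],
  [1, [0, 0, 0], [0, 0, 0]],
  [0.38, [0, 0, 0], [0, 0, 0]],
  [0.3, [0, 0, 0], [0, 0, 0]],
  [0.24, [0, 0, 0], [0, 0, 0]],
  [0.24, [0, 0, 0], [0, 0, 0]],
  [0.24, [-0.01, 0, 0], [0, 0, 0]],
  [0.24, [-0.03, 0, 0], [0, 0, 0]],
  [0.24, [-0.04, 0, 0], [0, 0, 0]],
  [0.24, [-0.03, 0, 0], [0, 0, 0]],
])

```text
time: 44.8
tcp_pos: [0.5203, 0.0148, 0.3486]
tool_rot: [[-0.0, -0.001, -1.0], [-0.001, -1.0, 0.001], [-1.0, 0.001, 0.0]]
contact_force: [0.9, -0.3, -0.4]
finger_gap: 0.07
```

send_rows([
  [0.24, [-0.015, -0.02, -0.001], [0, 0, 0]],
  [0.24, [0, -0.038, -0.003], [0, 0, 0]],
  [0.24, [0, -0.038, -0.003], [0, 0, 0]],
  [0.24, [0, -0.038, -0.002], [0, 0, 0]],
  [0.24, [0, -0.038, -0.002], [0, 0, 0]],
  [0.24, [0, -0.038, -0.002], [0, 0, 0]],
  [0.24, [0, -0.025, -0.002], [0, 0, 0]],
  [0.24, [0, -0.005, 0], [0, 0, 0]],
  [0.24, [0, 0, 0], [0, 0, 0]],
  [0.24, [0, 0, 0], [0, 0, 0]],
])

```text
time: 45.8
tcp_pos: [0.5356, 0.2534, 0.3607]
tool_rot: [[-0.002, -0.002, -1.0], [-0.002, -1.0, 0.002], [-1.0, 0.002, 0.002]]
contact_force: [-0.2, -0.2, -0.0]
finger_gap: 0.0694
```

send_rows([
  [0.24, [0.03, -0.001, 0], [0, 0, 0]],
  [0.24, [0.04, 0, 0], [0, 0, 0]],
  [0.24, [0.035, 0, 0], [0, 0, 0]],
  [0.24, [0.021, 0, 0], [0, 0, 0]],
  [0.24, [0.01, 0, 0], [0, 0, 0]],
  [0.24, [0, 0, 0], [0, 0, 0]],
  [0.24, [0, 0, 0], [0, 0, 0]],
])

```text
time: 46.5
tcp_pos: [0.5358, 0.2552, 0.2256]
tool_rot: [[-0.0, -0.002, -1.0], [-0.001, -1.0, 0.002], [-1.0, 0.001, 0.0]]
contact_force: [0.6, 0.3, 0.0]
finger_gap: 0.0695
```

send_rows([
  [0.35, [0, 0, 0], [0, 0, 0]],
  [0.4, [0, 0, 0], [0, 0, 0]],
  [1, [0, 0, 0], [0, 0, 0]],
  [1, [0, 0, 0], [0, 0, 0]],
  [1, [0, 0, 0], [0, 0, 0]],
  [1, [0, 0, 0], [0, 0, 0]],
])

```text
time: 47.1
tcp_pos: [0.5357, 0.2553, 0.2255]
tool_rot: [[-0.0, -0.001, -1.0], [-0.001, -1.0, 0.001], [-1.0, 0.001, 0.0]]
contact_force: [-0.5, -2.5, 7.3]
finger_gap: 0.0554
```

send_rows([
  [1, [-0.01, 0, 0], [0, 0, 0]],
  [1, [-0.025, 0, 0], [0, 0, 0]],
  [1, [-0.035, 0, 0], [0, 0, 0]],
  [1, [-0.035, 0, 0], [0, 0, 0]],
  [1, [-0.04, 0, 0], [0, 0, 0]],
  [1, [-0.01, 0, 0], [0, 0, 0]],
  [1, [0, 0, 0], [0, 0, 0]],
  [1, [0, 0, 0], [0, 0, 0]],
])

```text
time: 47.9
tcp_pos: [0.5349, 0.2555, 0.3779]
tool_rot: [[-0.004, -0.001, -1.0], [-0.002, -1.0, 0.001], [-1.0, 0.002, 0.004]]
contact_force: [-0.9, -1.0, -4.1]
finger_gap: 0.0552
```

send_rows([
  [1, [0, 0.02, 0.001], [0, 0, 0]],
  [1, [0, 0.037, 0.001], [0, 0, 0]],
  [1, [0, 0.037, 0.001], [0, 0, 0]],
  [1, [0, 0.037, 0.001], [0, 0, 0]],
  [1, [0, 0.037, 0.001], [0, 0, 0]],
  [1, [0, 0.037, 0.001], [0, 0, 0]],
  [1, [0, 0.037, 0.001], [0, 0, 0]],
  [1, [0, 0.037, 0.001], [0, 0, 0]],
  [1, [0, 0.037, 0.001], [0, 0, 0]],
  [1, [0, 0.015, 0.001], [0, 0, 0]],
])

```text
time: 48.9
tcp_pos: [0.524, -0.0795, 0.3775]
tool_rot: [[-0.006, -0.006, -1.0], [-0.003, -1.0, 0.006], [-1.0, 0.003, 0.006]]
contact_force: [-0.5, -0.6, -4.5]
finger_gap: 0.0556
```

send_rows([
  [1, [0, 0.005, 0], [0, 0, 0]],
  [1, [0, 0, 0], [0, 0, 0]],
  [1, [0.03, 0, 0], [0, 0, 0]],
  [1, [0.04, 0, 0], [0, 0, 0]],
  [1, [0.03, 0, 0], [0, 0, 0]],
  [1, [0.02, 0, 0], [0, 0, 0]],
  [1, [0.006, 0, 0], [0, 0, 0]],
  [1, [0, 0, 0], [0, 0, 0]],
  [1, [0, 0, 0], [0, 0, 0]],
])

```text
time: 49.8
tcp_pos: [0.5255, -0.0796, 0.2547]
tool_rot: [[-0.001, 0.0, -1.0], [-0.001, -1.0, -0.0], [-1.0, 0.001, 0.001]]
contact_force: [-0.3, -1.2, -3.3]
finger_gap: 0.0553
```

send_rows([
  [1, [0.008, 0, 0], [0, 0, 0]],
  [1, [0.006, 0, 0], [0, 0, 0]],
  [1, [0.003, 0, 0], [0, 0, 0]],
  [1, [0.001, 0, 0], [0, 0, 0]],
  [1, [0, 0, 0], [0, 0, 0]],
  [1, [0, 0, 0], [0, 0, 0]],
  [1, [0, 0, 0], [0, 0, 0]],
])

```text
time: 50.5
tcp_pos: [0.525, -0.0804, 0.236]
tool_rot: [[-0.001, -0.001, -1.0], [-0.001, -1.0, 0.001], [-1.0, 0.001, 0.001]]
contact_force: [-0.1, -0.3, -4.0]
finger_gap: 0.0554
```

send_rows([
  [1, [0.0005, 0, 0], [0, 0, 0]],
  [1, [0, 0, 0], [0, 0, 0]],
  [0.38, [0, 0, 0], [0, 0, 0]],
  [0.3, [0, 0, 0], [0, 0, 0]],
  [0.24, [0, 0, 0], [0, 0, 0]],
  [0.24, [0, 0, 0], [0, 0, 0]],
  [0.24, [-0.01, 0, 0], [0, 0, 0]],
  [0.24, [-0.03, 0, 0], [0, 0, 0]],
  [0.24, [-0.04, 0, 0], [0, 0, 0]],
  [0.24, [-0.04, 0, 0], [0, 0, 0]],
])

```text
time: 51.5
tcp_pos: [0.5248, -0.0802, 0.3572]
tool_rot: [[-0.002, -0.001, -1.0], [-0.001, -1.0, 0.001], [-1.0, 0.001, 0.002]]
contact_force: [1.6, 0.7, -0.1]
finger_gap: 0.0695
```

send_rows([
  [0.24, [-0.03, -0.02, 0], [0, 0, 0]],
  [0.24, [0, -0.04, 0.01], [0, 0, 0]],
  [0.24, [0, -0.04, 0.01], [0, 0, 0]],
  [0.24, [0, -0.04, 0.01], [0, 0, 0]],
  [0.24, [0, -0.04, 0.01], [0, 0, 0]],
  [0.24, [0, -0.04, 0.01], [0, 0, 0]],
  [0.24, [0, -0.04, 0.01], [0, 0, 0]],
  [0.24, [0, -0.04, 0.01], [0, 0, 0]],
  [0.24, [0, -0.04, 0.01], [0, 0, 0]],
  [0.24, [0, -0.04, 0.01], [0, 0, 0]],
])

```text
time: 52.5
tcp_pos: [0.4347, 0.3013, 0.386]
tool_rot: [[-0.001, -0.001, -1.0], [-0.001, -1.0, 0.001], [-1.0, 0.001, 0.001]]
contact_force: [0.6, -1.1, 0.2]
finger_gap: 0.0699
```

send_rows([
  [0.24, [0, -0.04, 0.01], [0, 0, 0]],
  [0.24, [0, -0.04, 0.01], [0, 0, 0]],
  [0.24, [0, -0.04, 0.01], [0, 0, 0]],
  [0.24, [0, 0, 0], [0, 0, 0]],
  [0.24, [0, 0, 0], [0, 0, 0]],
])

```text
time: 53.0
tcp_pos: [0.4049, 0.4207, 0.3853]
tool_rot: [[-0.002, 0.001, -1.0], [-0.001, -1.0, -0.001], [-1.0, 0.001, 0.002]]
contact_force: [0.0, 0.9, 0.3]
finger_gap: 0.0696
```

```bash
python3 - <<'E'
from m import *
s=grab('side');c=grab('top');S=s['color'].copy();T=c['color'].copy();print(arm.observe()['tcp_pos'])
tg=dict(r=(.5133,.1081),y=(.5191,.0137),b=(.5244,-.081))
for n,C,b in[('r',RD,(250,180,284,212)),('y',Y,(296,182,332,212)),('b',B,(340,176,378,208))]:
    h=hullof(mask(c,*C,b)); q=(h.min(0)+h.max(0))/2; print(n,h.min(0),h.max(0),w(c,[q],.104)[0,:2],'place',tg[n])
for p in tg.values():
    for cc,I in((c,T),(s,S)):
        g=px(cc,[[p[0]+.028*np.cos(a),p[1]+.028*np.sin(a),.104] for a in A]); cv2.polylines(I,[np.int32(np.round(g*8))],1,(255,255,255),1,shift=3)
m=mask(c,*O,(448,200,470,225));print('dot',w(c,[cent(m)],.046))
cv2.imwrite('pics/c8.png',np.vstack([cv2.resize(T[155:235,240:390],None,fx=4,fy=4),cv2.resize(S[150:220,280:430],None,fx=4,fy=4)]))
cv2.imwrite('pics/c9.png',c['color'])
E
```

```text
[0.4061 0.4188 0.3853]
r [252 191] [283 211] [0.5189 0.1062] place (0.5133, 0.1081)
y [296 187] [331 211] [0.5206 0.0115] place (0.5191, 0.0137)
b [350 189] [366 204] [ 0.5233 -0.0804] place (0.5244, -0.081)
dot [[ 0.4867 -0.3147  0.046 ]]
```

View pics/c8.png

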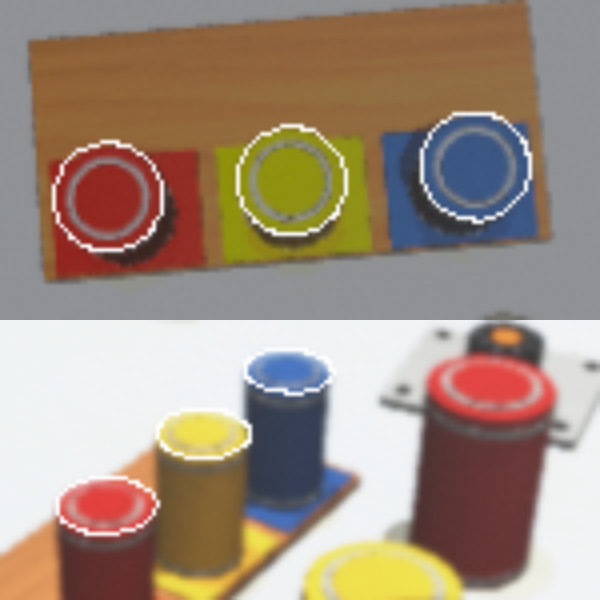

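View pics/c9.png

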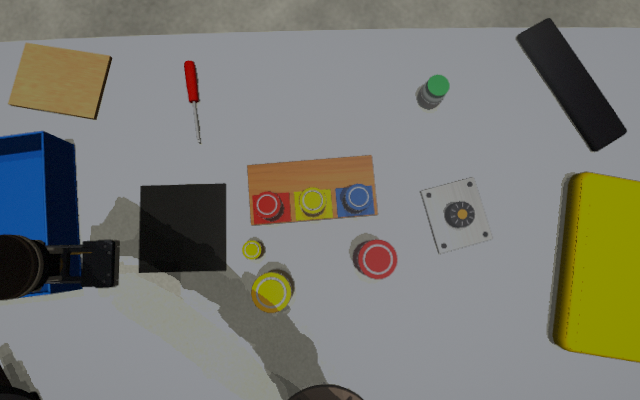

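The overlays show all three rims on the predicted centred circles to within about a pixel, in both views. The knob is on the hub, and the jar (434,90) and look-alikes have not moved. Handing in.

```bash
python3 -c "
from plant import arm
print(arm.finish_job())"
```

```text
the job is handed in; nothing more can be done
None
```

I've handed the job in at about 53 s of the 131 s allowed. The three 56 mm tins went to the mat, then the knob went over the brass hub, and last the tins went back to the places of their own colour. The small and big look-alikes and the jar were not touched.

**What the last checks showed:**
- **Tins:** all three stand upright, with their tops matching the expected centred positions to within about 1 pixel (roughly 2 mm) in both cameras. Blue's centre measured about 1 mm from the centre of its place.
- **Knob:** it lies flat on the plate, with its dot about 1 mm from the hub centre. I released it about half a millimetre above the plate.
- **Forces:** the readings at the end of each move never went above about 8 N.
- **Knob at the start:** in the top view it had not visibly moved while the tins were being cleared (its measured position agreed to about 2 mm before and after).

**What disagreed or failed:**
- **Red and yellow:** the automatic colour measurement was no use for these two at the end, because each tin blended with its own place. It read up to 6 mm off, so I judged them by the overlaid outlines instead.
- **Early side-camera fits:** some of these were also poor. I relied on the top camera, which agreed with the arm to under 1 mm for blue and red on the mat.

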